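Set the flattening rolls for a bar: zero the gap, back off two turns and hold the wheel

TASK

First lay the rusty flat bar lengthwise on the feed table of the bench rolls, flat and between both pairs of brass guide rollers. Then take the handwheel by its wooden knob, wind it clockwise until the rolls meet and it stops, and back it off exactly two full turns from there to suit the bar. Finish still gripping the knob, the wheel kept still at that setting so that I can tighten the lock nuts; leave the mallet, spanner, oil can and yellow rule where they lie.

Things in the scene. Friction and masses are not known exactly. Their poses are not given: they have to be found in the camera images.
- rolls: bench flattening rolls: fixed green-blue iron frame, 190 mm wide (y), 178 mm high, within 38 mm of its origin in x (base plate 65 mm). Origin: on the bench top under the roll axis and the handwheel's axis. x points from the feed table (on the -x side) to the rolls, y along the rolls to the left, z up
- feed_centre (a point): where the bar's middle belongs, on the top face of the steel feed table, 68 mm above the bench, 145 mm before the roll axis (axes as the rolls'). Table 84 mm wide in y. Four brass guide rollers, 16 mm thick, 18 mm high with tapered tops, stand at x = +-45, y = +-23 mm from here: two pairs with a 30 mm gap each, between which the bar is to lie along x
- iron_bar: loose flat rusty iron bar, 130 mm long (its own y axis), 22 mm wide (x), 9 mm thick (z), 0.2 kg, lying flat on the bench to the right of the rolls; origin at the centre of its underside
- handwheel (a joint): handwheel on top of the rolls (rim 122 mm across, vertical axis through the rolls' origin, rim top 214 mm above the bench): turn in rad. 0 = closed, rolls touching, hard stop; grows anticlockwise seen from above, lifting the upper roll 5 mm a turn, up to 21.4 (3.4 turns). Starts 0.3 to 1.1 turns open. Friction 0.12 N m (2 N at the knob) keeps it where it is left; it does not rise
- crank_knob: upright wooden knob on the handwheel's rim, 24 mm thick, 46 mm high, origin at the centre of its underside (217 mm above the bench), 55 mm from the wheel's axis. It revolves freely on its pin: a gripper holding it can go round without turning. At wheel angle q it is at (-55 cos q, -55 sin q) mm in the rolls' x, y: at q = 0 on the feed-table side
- knob_mid (a point): the point on the knob's axis to grip, 26 mm above its underside, 243 mm above the bench
- lock_spanner: bystander: iron spanner, 167 mm long, flat on the bench to the left of the rolls; origin at the centre of its underside
- wood_mallet: bystander: wooden mallet, 231 mm long, lying to the left of the rolls; origin at the centre of its underside
- oiler: bystander: oil can, 151 mm tall with a thin spout, standing behind the rolls; origin at the centre of its underside
- yellow_rule: bystander: folded yellow rule, 158 mm long, lying flat to the right of the bar; origin at the centre of its underside

How it is judged:
By the outcome, as a careful person would: the job done as asked, in the order asked, and still so for the second after the job is handed in, while the arm keeps its last pose, push and grip.
It also fails if it takes over 72 s, if anything falls off the work surface, if the arm or the gripper's body presses on something with over 40 N, if the wrist force passes 120 N, or if a joint passes its speed limit or range.

ROBOT

A 7-joint arm with a two-finger parallel gripper is mounted at the origin on a cart in front of the work surface, level with it; the furniture and walls round the work are solid. World frame = base frame: x ahead of the robot, y to its left, z up, the work surface at z = 0. Lengths are in m, angles in rad, forces in N, time in s.
With the tool pointing down it reaches from about 0.375 to 0.925 m from the base axis. Payload 3.1 kg.
Tool frame: the origin (TCP) lies on the centre line of the jaws, within the pads' length; the fingertips stand 14 mm ahead of it and the grasp point (between the pads) lies 5 mm behind it; z points along the fingers, y is the line along which they close (so a half turn about z gives the same grasp; the last joint's range is limited). The gripper opens to 85 mm and grips with 20 to 120 N. Pads are 22 mm wide; open, the fingers measure 114 mm over their backs; the gripper's body (76 mm by 85 mm) begins 54 mm behind the grasp point. The pads swing forward as they close: fully open they stand 13 mm farther back than shut.
Start: joints at [1.054, 0.383, 0.044, 1.598, -0.018, 1.161, -0.05], TCP at [0.264, -0.594, 0.245] pointing down, gripper open.
Joint ranges: [-2.61, 2.61], [-0.41, 2.15], [-1.48, 1.57], [0, 2.5], [-1.57, 4.71], [0.05, 1.97], [-2.85, 2.85]. Speed limits (rad/s): [2.79, 2.79, 3.14, 3.14, 3.14, 3.14, 3.14].

INTERFACE

Orientations are given as a unit quaternion [x, y, z, w].
In Python, from bench import ctrl gives the robot as it stands. Calls block until the motion is done:
- ctrl.move_ptp(position, orientation): joint-space move of the TCP to a pose.
- ctrl.movel(position, orientation=None, speed=0.15): straight line of the TCP; orientation=None keeps the orientation; speed is the mean speed in m/s.
- ctrl.move_j(angles): joint-space move.
- ctrl.move_gripper(opening, effort=None): finger opening in m; effort is the grip in N (None keeps the last); returns when the fingers have stopped.
- ctrl.pause(seconds).
- ctrl.inverse_kinematics(position, orientation): joint angles nearest the present ones, or None.
- ctrl.read_camera(name): name is "scene" or "side" or "wrist"; returns (picture, depth): 480x640x3 uint8, red, green, blue; 480x640 float32, m along the optical axis (not along the pixel's ray), 0 where there is no reading.
- ctrl.camera_params(name): a dict with "K" (3x3 intrinsics, pixels), "dist_coeffs" ([k1, k2, p1, p2, k3] as OpenCV has them; the pictures are not rectified), "camera_from_world" (4x4, takes a point from world to camera coordinates). Camera axes: x right, y down, z forward; pixel columns grow to the right and rows downward; lengths in m; the calibration is good to about 2 mm. A picture is of the moment at which its call begins: read the wrist's pose just before it. camera_params takes no time and is no camera call; for the wrist camera it gives the pose at the moment of the call.
A pose or a line that the arm cannot do raises ctrl.MotionError and nothing moves.
- ctrl.sign_off(): hands the job in; it is judged then, once.
Trained networks look in the newest picture that a camera, given by its name, has taken for a name from the list of things; names that differ only in an ending like _2 or _b are one class to them, and where a whole thing is asked for, a point or a joint stands for the part that bears it (a point fixed in the world has none). Each returns a list of dicts, best first, with "score" (0 to 1); they miss things now and then, are a little off and sometimes report something else, mostly with a low value. They report only what shows in the picture. A call takes as long as a camera call.
- ctrl.look_for(camera, name): "rect" ([left, top, right, bottom] in pixels, round what is visible of it).
- ctrl.outline_of(camera, name): "region" (480x640 bool, what is visible of it) and "rect" ([left, top, right, bottom] in pixels, round what is visible of it).
Readings, each from a call of its own:
- ctrl.read_time_s(): time.
- ctrl.read_qpos(): joint angles.
- ctrl.read_joint_vel(): joint speeds.
- ctrl.read_effort(): joint torques, N m.
- ctrl.read_eef_pos(): TCP position.
- ctrl.read_tcp_rot(): TCP orientation.
- ctrl.read_ft_force(): force on the tool from outside, world axes, zero at the start.
- ctrl.read_ft_torque(): the same for the moment, N m.
- ctrl.read_finger_gap(): finger opening in m.
- ctrl.read_grasp_force(): force on a finger pad.
Only numpy, scipy, OpenCV 4.12 (cv2) and the standard library are available. Lean on these libraries where they do the work, as an engineer would, in place of code of your own. Each camera call takes 0.05 s, during which the arm holds its last target. There are 200 camera calls.

## Working session

There is one attempt and no reset: what is moved stays moved. The work goes in short steps, each a Python script; the robot and the scene stay as the last script left them, time stands still between calls to the robot, and variables do not carry over. Pictures are saved under pics/ and viewed, at most 10 in all, crops included, and the job is handed in when it is done.

```bash
ls; mkdir -p pics; cat > h.py <<'E'
import numpy as np, cv2
from bench import ctrl
def save(cam,fn):
    P=ctrl.camera_params(cam); im,d=ctrl.read_camera(cam); cv2.imwrite('pics/'+fn,im[:,:,::-1]); return im,d,P
def cloud(d,P,mask=None):
    m=d>0
    if mask is not None: m&=mask
    v,u=np.nonzero(m); z=d[v,u].astype(float)
    K=np.array(P['K']);D=np.array(P['dist_coeffs'])
    n=cv2.undistortPoints(np.stack([u,v],1).astype(float)[:,None],K,D)[:,0]
    pc=np.c_[n*z[:,None],z,np.ones(len(z))]
    return (np.linalg.inv(np.array(P['camera_from_world']))@pc.T).T[:,:3]
def proj(p,P):
    T=np.array(P['camera_from_world'])
    return cv2.projectPoints(np.atleast_2d(p).astype(float),cv2.Rodrigues(T[:3,:3])[0],T[:3,3],np.array(P['K']),np.array(P['dist_coeffs']))[0][:,0]
E
python3 - <<'E'
from h import *
print(ctrl.read_time_s(),ctrl.read_tcp_rot())
for c in ['scene','side','wrist']:
    im,d,P=save(c,c+'0.png'); np.savez('/tmp/'+c,im=im,d=d)
    T=np.linalg.inv(np.array(P['camera_from_world'])); print(c,T.round(3).tolist(),np.array(P['K']).round(1).tolist(),P['dist_coeffs'])
    for n in ['rolls','iron_bar','crank_knob','handwheel','oiler','wood_mallet','lock_spanner','yellow_rule']:
        r=ctrl.outline_of(c,n)
        for o in r[:2]:
            if o['score']<.3: continue
            pc=cloud(d,P,o['region'])
            print(c,n,round(o['score'],2),np.round(o['rect']).tolist(),len(pc),np.median(pc,0).round(3) if len(pc) else None,(np.percentile(pc,[2,98],axis=0).round(3).tolist()) if len(pc) else None)
            np.save(f'/tmp/{c}_{n}.npy',o['region']); break
E
```

```text
bench.py
pics
0.0 [ 9.78151018e-01  2.07891231e-01 -3.45661133e-04 -1.30488508e-03]
scene [[-0.911, -0.28, 0.302, 0.231], [-0.411, 0.616, -0.672, 0.885], [0.002, -0.736, -0.676, 1.014], [0.0, 0.0, 0.0, 1.0]] [[487.7, 0.0, 320.3], [0.0, 487.7, 240.8], [0.0, 0.0, 1.0]] [-0.01641507  0.          0.          0.          0.        ]
scene rolls 0.67 [259.0, 222.0, 386.0, 347.0] 7291 [0.587 0.182 0.07 ] [[0.41, 0.108, 0.008], [0.67, 0.259, 0.228]]
scene iron_bar 0.53 [324.0, 221.0, 342.0, 255.0] 208 [ 0.65  -0.123  0.01 ] [[0.636, -0.191, 0.002], [0.664, -0.07, 0.014]]
scene crank_knob 0.58 [287.0, 224.0, 297.0, 243.0] 169 [0.652 0.131 0.248] [[0.643, 0.119, 0.221], [0.665, 0.136, 0.265]]
scene handwheel 0.83 [269.0, 226.0, 321.0, 282.0] 1185 [0.623 0.167 0.212] [[0.565, 0.111, 0.183], [0.676, 0.225, 0.262]]
scene oiler 0.68 [247.0, 239.0, 273.0, 278.0] 532 [0.783 0.081 0.037] [[0.753, 0.047, 0.002], [0.826, 0.103, 0.099]]
scene wood_mallet 0.79 [184.0, 354.0, 282.0, 407.0] 1986 [0.606 0.405 0.04 ] [[0.57, 0.351, 0.001], [0.789, 0.449, 0.061]]
scene yellow_rule 0.63 [329.0, 189.0, 372.0, 2
[... 713 characters left out ...]
11.0, 302.0] 702 [0.793 0.044 0.035] [[0.761, 0.026, 0.005], [0.825, 0.073, 0.105]]
side wood_mallet 0.56 [313.0, 210.0, 396.0, 219.0] 357 [0.735 0.389 0.022] [[0.577, 0.378, 0.005], [0.798, 0.405, 0.036]]
side lock_spanner 0.76 [238.0, 220.0, 292.0, 237.0] 269 [0.42  0.341 0.006] [[0.35, 0.308, -0.002], [0.504, 0.376, 0.011]]
side yellow_rule 0.6 [313.0, 419.0, 393.0, 435.0] 641 [ 0.676 -0.369  0.009] [[0.605, -0.385, 0.001], [0.753, -0.351, 0.014]]
wrist [[0.406, -0.868, -0.284, 0.338], [-0.914, -0.386, -0.126, -0.562], [-0.0, 0.311, -0.95, 0.373], [0.0, 0.0, 0.0, 1.0]] [[392.8, 0.0, 316.1], [0.0, 392.8, 233.1], [0.0, 0.0, 1.0]] [-0.00206256  0.          0.          0.          0.        ]
```

View pics/scene0.png

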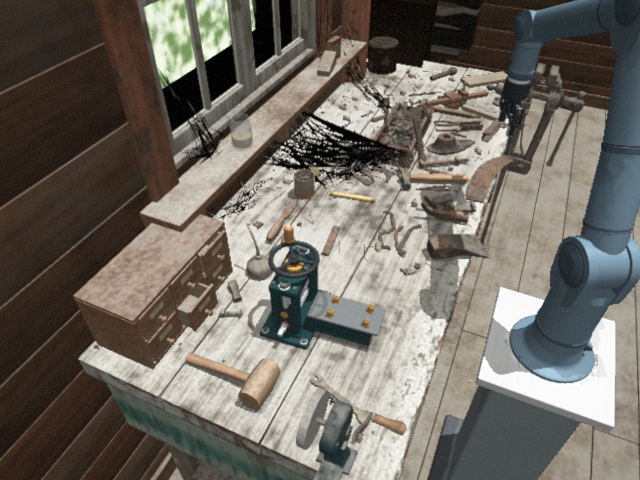

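View pics/side0.png

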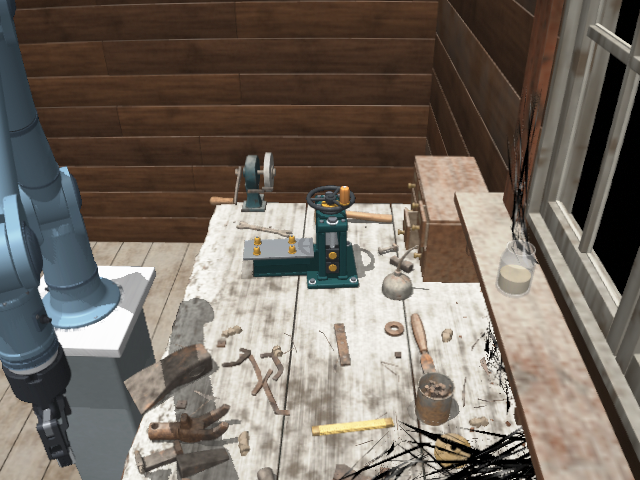

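```bash
cat >> h.py <<'E'
def q(th): return [np.cos(th/2),np.sin(th/2),0,0]
def rep(cam,d,P,names,tag):
    for n in names:
        for o in ctrl.outline_of(cam,n)[:1]:
            m=o['region'] & (cv2.erode(o['region'].astype(np.uint8),np.ones((3,3)))>0)
            pc=cloud(d,P,m); np.save(f'/tmp/{tag}_{n}.npy',o['region'])
            c,s,a=cv2.minAreaRect(pc[:,:2].astype(np.float32))
            print(tag,n,round(o['score'],2),np.round(o['rect']).tolist(),len(pc),np.median(pc,0).round(4),'rect',np.round(c,4),np.round(s,4),round(a,1),np.percentile(pc[:,2],[3,97]).round(4))
E
python3 - <<'E'
from h import *
import pickle
def shot(tag,names):
    ctrl.pause(.3); im,d,P=save('wrist',tag+'.png'); pickle.dump((im,d,P),open(f'/tmp/{tag}.pkl','wb')); rep('wrist',d,P,names,tag)
R=np.pi/2
ctrl.move_ptp([.655,-.20,.25],q(R)); shot('b1',['iron_bar','yellow_rule'])
ctrl.move_ptp([.655,-.12,.28],q(R)); shot('b2',['iron_bar'])
ctrl.move_ptp([.56,.03,.42],q(R)); shot('r1',['rolls','handwheel','crank_knob'])
ctrl.move_ptp([.56,.09,.42],q(R)); shot('r2',['rolls','handwheel','crank_knob'])
print(ctrl.read_time_s())
cv2.imwrite('pics/m.png',cv2.resize(np.vstack([np.hstack([cv2.imread('pics/'+a+'.png') for a in r]) for r in (('b1','b2'),('r1','r2'))]),(800,600),interpolation=cv2.INTER_AREA))
E
```

```text
b1 iron_bar 0.61 [294.0, 43.0, 336.0, 191.0] 3264 [ 0.6551 -0.128   0.0086] rect [ 0.6553 -0.1347] [0.0209 0.129 ] 7.3 [0.0071 0.0101]
b1 yellow_rule 0.61 [264.0, 320.0, 410.0, 356.0] 2145 [ 0.6775 -0.3626  0.0092] rect [ 0.6776 -0.3641] [0.1556 0.0165] 9.2 [0.003  0.0107]
b2 iron_bar 0.92 [298.0, 133.0, 335.0, 257.0] 2211 [ 0.6554 -0.1295  0.0086] rect [ 0.656  -0.1336] [0.0205 0.1269] 7.3 [0.0071 0.0101]
r1 rolls 0.71 [168.0, 0.0, 477.0, 140.0] 28115 [0.5842 0.1467 0.0872] rect [0.5446 0.1456] [0.2856 0.1602] 4.9 [0.0132 0.2544]
r1 handwheel 0.8 [320.0, 0.0, 477.0, 106.0] 7542 [0.6252 0.1516 0.212 ] rect [0.6211 0.1475] [0.0808 0.1173] 83.8 [0.1926 0.2621]
r1 crank_knob 0.97 [425.0, 64.0, 473.0, 99.0] 1222 [0.6517 0.1225 0.2598] rect [0.6551 0.1228] [0.0207 0.0207] 52.0 [0.2231 0.2636]
r2 rolls 0.95 [174.0, 2.0, 469.0, 193.0] 30549 [0.5931 0.1636 0.177 ] rect [0.5422 0.1465] [0.2809 0.1859] 22.9 [0.0135 0.2328]
r2 handwheel 0.77 [319.0, 26.0, 467.0, 181.0] 9265 [0.6278 0.1647 0.2122] rect [0.6232 0.1663] [0.1176 0.1174] 66.1 [0.1928 0.2615]
r2 crank_knob 0.77 [419.0, 146.0, 462.0, 183.0] 1014 [0.6526 0.1254 0.2596] rect [0.6558 0.124 ] [0.0208 0.0202] 23.8 [0.2249 0.2638]
6.8833
```

View pics/m.png

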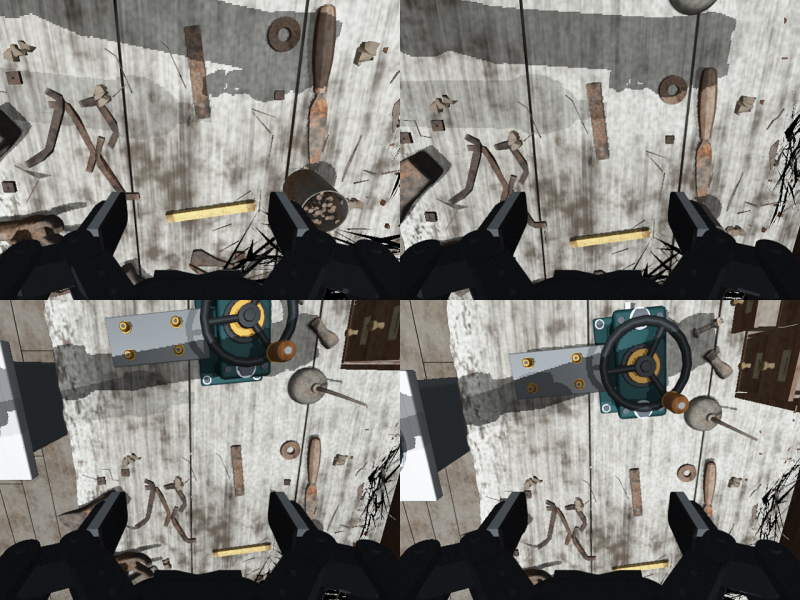

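```bash
python3 - <<'E'
from h import *
import pickle
from scipy.optimize import least_squares
for t in ['r1','r2']:
    im,d,P=pickle.load(open(f'/tmp/{t}.pkl','rb'))
    m=cv2.dilate(np.load(f'/tmp/{t}_rolls.npy').astype(np.uint8),np.ones((9,9)))>0
    pc=cloud(d,P,m)
    tb=pc[(abs(pc[:,2]-.068)<.004)&(pc[:,0]<.57)]
    print(t,'table',np.median(tb,0).round(4),[np.round(x,4) for x in cv2.minAreaRect(tb[:,:2].astype(np.float32))])
    # roller tops
    rl=pc[(pc[:,2]>.079)&(pc[:,2]<.095)&(pc[:,0]<.56)]
    lab=cv2.partition if 0 else None
    from scipy.cluster.hierarchy import fclusterdata
    L=fclusterdata(rl[:,:2],.015,criterion='distance',method='single')
    C=[]
    for k in set(L):
        s=rl[L==k]
        if len(s)>8: C.append((s[:,:2].min(0)+s[:,:2].max(0))/2); print(' roller',len(s),s.mean(0).round(4),C[-1].round(4),s[:,2].max().round(4))
    print(' mid',np.mean(C,0).round(4))
    w=cloud(d,P,np.load(f'/tmp/{t}_handwheel.npy')); w=w[(w[:,2]>.207)&(w[:,2]<.216)]
    f=least_squares(lambda p:np.hypot(w[:,0]-p[0],w[:,1]-p[1])-p[2],[.62,.165,.055],loss='soft_l1',f_scale=.003)
    # outer hull
    r=np.hypot(*(w[:,:2]-f.x[:2]).T); s=w[r>.045]
    g=least_squares(lambda p:np.hypot(s[:,0]-p[0],s[:,1]-p[1])-p[2],f.x,loss='soft_l1',f_scale=.003)
    print(' wheel',g.x.round(4),w[:,2].max().round(4))
    k=cloud(d,P,np.load(f'/tmp/{t}_crank_knob.npy')); k=k[(k[:,2]>.255)]
    c,rad=cv2.minEnclosingCircle(k[:,:2].astype(np.float32)); print(' knob',np.round(c,4),round(rad,4),np.percentile(k[:,2],[5,95]).round(4), 'R',np.hypot(*(np.array(c)-g.x[:2])).round(4))
    h=pc[(np.hypot(*(pc[:,:2]-g.x[:2]).T)<.035)]; print(' hub z max',h[:,2].max().round(4))
E
```

```text
r1 table [0.4849 0.1555 0.0674] [array([0.4847, 0.1539]), array([0.1705, 0.0843]), np.float64(4.9911)]
 roller 168 [0.4379 0.1264 0.0844] [0.4374 0.1268] 0.0889
 roller 194 [0.4338 0.1719 0.0843] [0.4332 0.1723] 0.0888
 roller 168 [0.5266 0.1343 0.0845] [0.5267 0.1343] 0.0883
 roller 189 [0.5226 0.1797 0.0845] [0.5226 0.1802] 0.0885
 mid [0.4799 0.1534]
 wheel [0.6221 0.1623 0.0539] 0.216
 knob [0.6568 0.1229] 0.0113 [0.2563 0.2635] R 0.0525
 hub z max 0.2171
r2 table [0.4846 0.1559 0.0674] [array([0.4865, 0.1539]), array([0.1747, 0.0842]), np.float64(5.029)]
 roller 148 [0.5267 0.1348 0.0843] [0.5265 0.1347] 0.0879
 roller 161 [0.5227 0.1801 0.0846] [0.5222 0.1799] 0.0888
 roller 163 [0.4338 0.1723 0.0845] [0.4333 0.1728] 0.0885
 roller 152 [0.4378 0.127  0.0844] [0.437  0.1271] 0.0883
 mid [0.4798 0.1536]
 wheel [0.6227 0.1662 0.0538] 0.216
 knob [0.6574 0.1231] 0.0114 [0.2562 0.2638] R 0.0553
 hub z max 0.2173
```

```bash
cat >> h.py <<'E'
D=np.pi/180; YAW=5.05*D; FC=np.array([.4798,.1535]); BAR=np.array([.6556,-.1342]); O=FC+.145*np.array([np.cos(YAW),np.sin(YAW)])
E
python3 - <<'E'
from h import *
for th in (97.3,-82.7):
    print(th,[np.round(x,2) if (x:=ctrl.inverse_kinematics(p,q(t*D))) is not None else None for p,t in (([*BAR,.0155],th),([.48,0,.2],th+87.75),([*FC,.0835],th+87.75))])
for th in range(-180,180,30):
    js=[ctrl.inverse_kinematics([O[0]+.055*np.cos(a),O[1]+.055*np.sin(a),.238],q(th*D)) for a in np.arange(0,6.28,.8)]
    print(th,[None if j is None else round(j[6],2) for j in js])
E
```

```text
97.3 [array([ 0.39,  0.71, -0.33,  1.66,  0.29,  0.82,  0.06]), array([ 0.48,  0.16, -0.61,  2.02,  0.11,  1.  ,  1.48]), array([ 0.2 ,  0.41, -0.67,  2.04,  0.36,  0.8 ,  0.97])]
-82.7 [array([-0.61,  1.09,  1.14,  1.71, -1.1 ,  1.12, -2.13]), array([ 0.29,  0.14, -0.4 ,  2.02,  0.06,  0.99, -1.62]), array([ 0.  ,  0.37, -0.45,  2.05,  0.22,  0.77, -2.06])]
-180 [np.float64(1.01), np.float64(0.95), np.float64(0.91), np.float64(0.94), np.float64(1.01), np.float64(1.09), np.float64(1.1), np.float64(1.07)]
-150 [np.float64(1.51), np.float64(1.44), np.float64(1.41), np.float64(1.44), np.float64(1.52), np.float64(1.59), np.float64(1.6), np.float64(1.56)]
-120 [np.float64(2.0), np.float64(1.94), np.float64(1.9), np.float64(1.93), np.float64(2.01), np.float64(2.08), np.float64(2.1), np.float64(2.06)]
-90 [np.float64(2.39), np.float64(2.32), np.float64(2.28), np.float64(2.33), np.float64(2.43), np.float64(2.5), np.float64(2.49), np.float64(2.45)]
-60 [np.float64(-2.3), np.float64(-2.36), np.float64(-2.4), np.float64(-2.4), np.float64(-2.37), np.float64(-2.29), np.float64(-2.23), np.float64(
[... 379 characters left out ...]
.float64(-1.59), np.float64(-1.52), np.float64(-1.45), np.float64(-1.42), np.float64(-1.45)]
60 [np.float64(-1.01), np.float64(-1.07), np.float64(-1.11), np.float64(-1.09), np.float64(-1.02), np.float64(-0.94), np.float64(-0.92), np.float64(-0.95)]
90 [np.float64(-0.5), np.float64(-0.57), np.float64(-0.6), np.float64(-0.58), np.float64(-0.51), np.float64(-0.43), np.float64(-0.41), np.float64(-0.44)]
120 [np.float64(0.01), np.float64(-0.06), np.float64(-0.09), np.float64(-0.07), np.float64(0.0), np.float64(0.08), np.float64(0.1), np.float64(0.07)]
150 [np.float64(0.52), np.float64(0.45), np.float64(0.41), np.float64(0.44), np.float64(0.51), np.float64(0.58), np.float64(0.6), np.float64(0.57)]
```

```bash
python3 - <<'E'
from h import *
th=97.3*D
ctrl.move_ptp([*BAR,.10],q(th)); ctrl.movel([*BAR,.0155],speed=.1)
print(ctrl.read_ft_force()); ctrl.move_gripper(.0,60); print('gap',ctrl.read_finger_gap(),ctrl.read_grasp_force(),ctrl.read_ft_force())
ctrl.movel([*BAR,.15],speed=.15); print('gap',ctrl.read_finger_gap())
ctrl.move_ptp([.48,0,.2],q(185.05*D)); ctrl.pause(.2)
im,d,P=save('wrist','c1.png'); rep('wrist',d,P,['iron_bar'],'c1'); print(ctrl.read_eef_pos(),ctrl.read_time_s())
E
```

```text
[ 0.93750003 -0.44116527 -0.26570133]
gap 0.019849363427457998 61.870665550231934 [-0.38191219 -0.25618283  2.6874351 ]
gap 0.019943723229388144
c1 iron_bar 0.8 [284.0, 146.0, 349.0, 440.0] 15178 [ 0.4629 -0.002   0.1924] rect [ 0.4778 -0.0013] [0.1255 0.0212] 5.0 [0.1913 0.1935]
[ 4.80361111e-01 -2.23451805e-04  1.99938040e-01] 12.5333
```

View pics/c1.png

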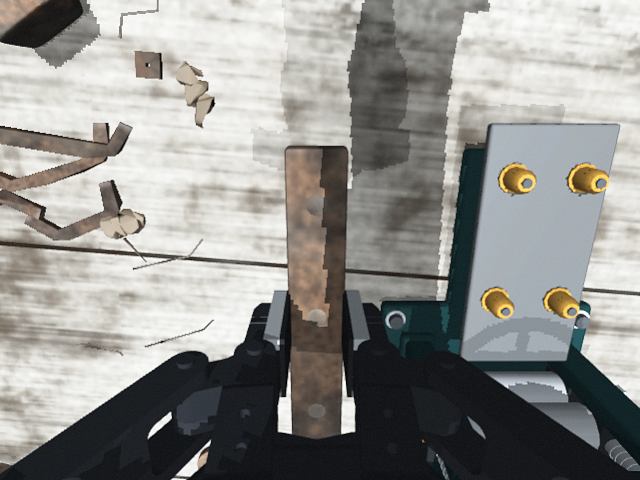

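```bash
python3 - <<'E'
from h import *
th=185.05*D; p=FC+[.001,.0008]
ctrl.move_ptp([*p,.17],q(th)); ctrl.movel([*p,.112],speed=.1); print(ctrl.read_ft_force())
ctrl.movel([*p,.0852],speed=.05); print(ctrl.read_ft_force(),ctrl.read_eef_pos())
ctrl.move_gripper(.06); ctrl.pause(.1); print(ctrl.read_ft_force())
ctrl.movel([*p,.20],speed=.2)
c=p-[.02,.12]
ctrl.move_ptp([*(FC+[.05,-.09]),.36],q(90*D)); ctrl.pause(.3)
im,d,P=save('wrist','c2.png'); rep('wrist',d,P,['iron_bar','crank_knob'],'c2')
m=np.load('/tmp/c2_iron_bar.npy'); pc=cloud(d,P,m); r=(pc[:,:2]-FC)@np.array([[np.cos(YAW),-np.sin(YAW)],[np.sin(YAW),np.cos(YAW)]]); print('bar in feed frame',np.percentile(r,[1,99],axis=0).round(4).tolist())
A=np.c_[r,np.ones(len(r))]; print('plane',np.linalg.lstsq(A,pc[:,2],rcond=None)[0])
print(ctrl.read_time_s())
E
```

```text
[ 0.62773113  0.26408412 -1.68342368]
[-0.1798226  -0.44914964 -1.5894236 ] [0.48072275 0.15444753 0.08501778]
[0.64869247 1.04037616 0.58615198]
c2 iron_bar 0.83 [198.0, 80.0, 334.0, 112.0] 2822 [0.4809 0.1538 0.0766] rect [0.4811 0.1529] [0.1288 0.0217] 4.5 [0.075  0.0782]
c2 crank_knob 0.7 [489.0, 117.0, 559.0, 158.0] 2175 [0.6501 0.1243 0.2571] rect [0.655  0.1237] [0.0211 0.021 ] 27.1 [0.2229 0.2635]
bar in feed frame [[-0.0627, -0.0112], [0.0648, 0.0114]]
plane [ 0.00334817 -0.01728291  0.07630278]
17.575
```

View pics/c2.png

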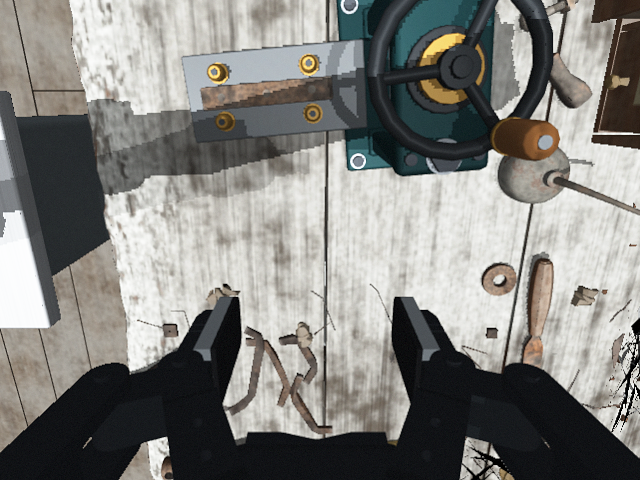

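```bash
cat >> h.py <<'E'
def pos(qd,C=None,r=.055):
    a=YAW+np.pi+qd*D; C=O if C is None else C
    return [C[0]+r*np.cos(a),C[1]+r*np.sin(a),.238]
def ftr(qd):
    f=np.array(ctrl.read_ft_force())-F0; a=YAW+np.pi+qd*D
    return f[0]*np.cos(a)+f[1]*np.sin(a), -f[0]*np.sin(a)+f[1]*np.cos(a), f[2]
F0=np.zeros(3)
E
python3 - <<'E'
import h; from h import *
th=q(185.05*D); q0=122.
print(ctrl.read_qpos().round(2) if hasattr(ctrl.read_qpos(),'round') else 0)
ctrl.move_gripper(.055)
x,y,z=pos(q0); ctrl.move_ptp([x,y,.33],th); ctrl.pause(.2); h.F0=np.array(ctrl.read_ft_force()); print('F0',h.F0.tolist())
ctrl.movel([x,y,z],speed=.12); ctrl.move_gripper(.0,50)
print('gap',ctrl.read_finger_gap(),ctrl.read_grasp_force(),np.round(ftr(q0),2),ctrl.read_eef_pos(),ctrl.read_time_s())
a=q0
while a>74:
    a-=12; ctrl.movel(pos(a),speed=.06); f=ftr(a); print(a,np.round(f,1))
    if np.hypot(*f[:2])>25: break
print(ctrl.read_time_s(),ctrl.read_eef_pos(),pos(a))
E
```

```text
[ 0.42  0.13 -0.67  1.7   0.08  1.34 -0.26]
F0 [-0.27813443853819464, -0.08256394772108724, 0.3389279427019536]
gap 0.022767672067904123 49.393354654312134 [-2.61  1.34  3.58] [0.65785521 0.12349221 0.23948006] 20.5833
110.0 [-1.9  0.2  5.7]
98.0 [-2.8 -0.9  6.8]
86.0 [-2.4 -1.5  7.8]
74.0 [-3.2 -1.4  7.1]
21.95 [0.61271712 0.11344411 0.23939651] [np.float64(0.6137897718183754), np.float64(0.11226500002693612), 0.238]
```

```bash
python3 - <<'E'
import h; from h import *
h.F0=np.array([-.278,-.083,.339])
def act():
    e=np.array(ctrl.read_eef_pos()); v=e[:2]-O; return np.rad2deg((np.arctan2(v[1],v[0])-YAW)%(2*np.pi)-np.pi),np.hypot(*v)
a=74
while a>20:
    a-=11; ctrl.movel(pos(a),speed=.06); f=ftr(a); print(a,np.round(f,1),np.round(act(),4))
    if np.hypot(*f[:2])>25: raise SystemExit
while a>-16:
    a-=2.5; ctrl.movel(pos(a),speed=.04); f=ftr(a); print(a,np.round(f,1),np.round(act(),4))
    if f[1]>14 or np.hypot(*f[:2])>25: break
ctrl.pause(.3); print(np.round(ftr(a),1),act(),ctrl.read_eef_pos(),ctrl.read_finger_gap(),ctrl.read_time_s())
E
```

```text
63 [-4.  -0.9  6.8] [6.16866e+01 5.40000e-02]
52 [-4.4 -1.5  6.1] [50.8779  0.0541]
41 [-3.3 -0.8  6.7] [40.2952  0.0542]
30 [-5.2 -1.1  5.6] [29.8335  0.0543]
19 [-3.2 -1.   6.7] [19.4577  0.0544]
16.5 [-3.1  0.6  6.3] [18.2426  0.0544]
14.0 [-3.   0.7  6.8] [16.2314  0.0544]
11.5 [-2.3  1.6  7. ] [13.9128  0.0544]
9.0 [-2.4  1.   7.7] [11.4508  0.0545]
6.5 [-1.9  1.6  7.1] [9.0167 0.0545]
4.0 [-2.4  1.8  7.7] [6.5359 0.0545]
1.5 [-1.   1.6  7.3] [4.0243 0.0546]
-1.0 [-0.4  0.8  7.8] [1.4736 0.0546]
-3.5 [-0.6  1.7  8.4] [-1.0567  0.0547]
-6.0 [ 0.2  4.4 10.8] [-1.2478  0.0546]
-8.5 [ 1.7  7.9 13.3] [-1.3312  0.0546]
-11.0 [ 3.  11.3 15. ] [-1.4444  0.0545]
-13.5 [ 2.6 14.  17.2] [-1.6235  0.0545]
[ 3.1 14.9 17.4] (np.float64(-1.631376775867253), np.float64(0.054505896885931604)) [0.56982824 0.1630134  0.23925621] 0.022657086591969012 27.125
```

```bash
python3 - <<'E'
import h; from h import *
h.F0=np.array([-.278,-.083,.339])
def act():
    e=np.array(ctrl.read_eef_pos()); v=e[:2]-O; return np.rad2deg(np.arctan2(v[1],v[0])-YAW-np.pi),np.hypot(*v)
T=720-1.12; un=lambda a,ref: a+360*round((ref-a)/360)
L=[];mx=0
for a in np.linspace(-4,716,61):
    ctrl.movel(pos(a),speed=.08); f=ftr(a); s,r=act(); L.append(un(s,a)); mx=max(mx,np.hypot(*f[:2]))
    if np.hypot(*f[:2])>25: print('stop',a,f); raise SystemExit
print('max',mx,np.round(L[::6],1),L[-1],ctrl.read_finger_gap(),ctrl.read_time_s())
c=716
for i in range(8):
    ctrl.pause(.25); s=un(act()[0],720); print(round(c,2),round(s,3),np.round(ftr(c),1))
    if abs(s-T)<.12: break
    c+=T-s; ctrl.movel(pos(c),speed=.03)
print(ctrl.read_eef_pos(),ctrl.read_time_s())
im,d,P=save('wrist','e1.png'); im,d,P=save('side','e2.png')
rep('side',d,P,['iron_bar'],'e2')
im,d,P=save('scene','e3.png'); cv2.imwrite('pics/e4.png',np.hstack([cv2.resize(im[200:360,230:410,::-1],None,fx=2.2,fy=2.2),cv2.resize(cv2.imread('pics/e2.png')[160:320,210:390],None,fx=2.2,fy=2.2)]))
E
```

```text
max 5.009208188351568 [-2.000e-01  6.830e+01  1.398e+02  2.115e+02  2.856e+02  3.581e+02
  4.282e+02  5.000e+02  5.718e+02  6.456e+02  7.180e+02] 718.0498699464066 0.023163583437308854 44.8917
716 718.075 [-0.6  0.5  9. ]
716.81 718.145 [-1.4  0.7  8.2]
717.54 718.135 [-2.  -1.2  8.3]
718.28 718.255 [-0.7 -0.5  7.1]
718.91 718.552 [-2.3 -1.7  7.6]
719.24 718.756 [-1.6 -2.   7.5]
719.36 718.811 [-2.  -2.6  7.3]
[0.56965476 0.16257984 0.23935035] 48.1417
```

View pics/e4.png

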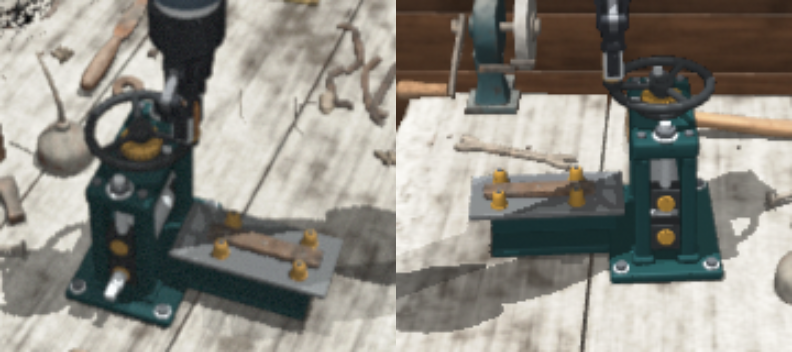

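View pics/e1.png

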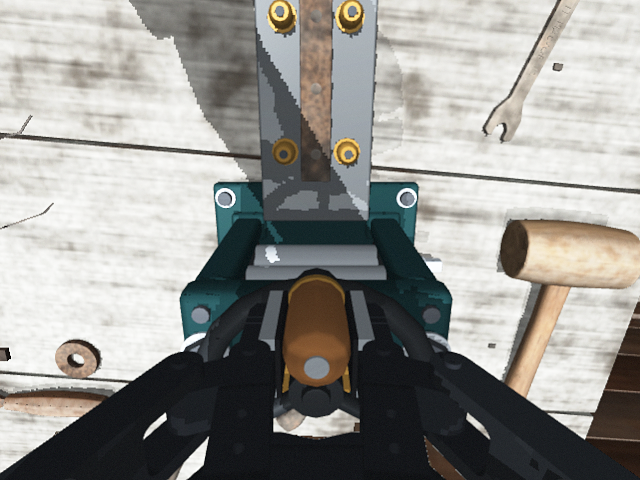

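The wrist view shows the knob gripped at about (315, 320), on the feed-table side. The bar lies between both guide pairs at (282, 15), (350, 15), (285, 150) and (347, 150). The side and scene crops show the bar flat and the upper roll lifted.

```bash
python3 -c "
from bench import ctrl
print(ctrl.read_finger_gap(),ctrl.read_joint_vel()); print(ctrl.sign_off())"
```

```text
0.0228867352288331 [-0.00036137 -0.00167788 -0.00184382  0.00121038  0.00017149 -0.00042385
  0.00109281]
the job is handed in; nothing more can be done
None
```

I handed in the job at about 48 s: the bar lies flat between both guide pairs, and the wheel was wound to its stop, then backed off two turns (within about 0.1° by the arm's own reading), with the gripper still holding the knob; I didn't touch the mallet, spanner, oil can or rule.

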